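# Post the tabbed die plate into the returns box

## Task

Take the tabbed die plate (the one with a narrow neck at its top) out of the wooden rack and post it, neck up, through the narrow slot in the top of the grey returns box: find the slot by feel, and push the plate gently down past the spring rollers until it drops inside and lies in the box. Never press the plate or the robot on the box with more than about 25 N, and leave the other plates standing in the rack and the petal dies on the bench where they are.

Things in the scene. Friction and masses are not known exactly. Their poses are not given: they have to be found in the camera images.
- plate: the tabbed die plate, aluminium, 8 mm thick, 0.1 kg, standing neck up and loosely (it may lean a few degrees) in any one of the rack's three grooves. Lower part 56 mm wide, 52 mm high; centred on it a neck 36 mm wide, 32 mm high (84 mm in all). Origin: centre of its bottom edge; z up to the neck, y along its width, x across its thickness. Front and back are alike
- plate_top (a point): middle of the top edge of the tabbed plate's neck, 84 mm above the plate's origin, same axes
- rack: fixed wooden rack, 172 mm (its x) by 90 mm (its y), 38 mm high; three grooves along its y at its x = -66, 0 and +66 mm, each 10 mm wide, 30 mm deep (groove floor 8 mm above the bench), open on top and at both ends. Origin: centre of its underside, on the bench
- box: fixed grey steel returns box, 150 mm (its x) by 116 mm (its y), 130 mm high with its bright steel cover (112 x 112 x 6 mm, flat, on top). Origin: centre of its underside; z up. Slot in the cover: 59 mm long along the box's y, centred at y = 0; 10 mm wide along the box's x; square to the box, open straight through
- box_top (a point): point on the cover's top face over the box's origin, 130 mm up, box's axes. The cover is clamped off centre: the slot's middle is anywhere from 14 mm to the -x to 14 mm to the +x side of this point (unmeasured: find it by feel or by eye) and stays there. The cover lies on rubber and gives 1 mm per 5 N of downward load, 5 mm at most
- box_floor (a point): centre of the box's inner floor, 6 mm above its underside, 142 x 108 mm. Two spring rollers at the slot's ends, 19 mm below the cover's top, squeeze the plate's side edges: push it past them (about 3 to 10 N). They hold it by friction if let go, and free it when the neck's shoulders pass them, its top still 7 to 13 mm above the cover; it then drops about 40 mm onto this floor
- wide_plate: bystander in the rack: plain rectangular plate without a neck, 84 mm wide, 72 mm high, 8 mm thick; origin at the centre of its bottom edge
- round_plate: bystander in the rack: round plate, 80 mm diameter, 8 mm thick, standing on its rim; origin at its lowest point
- die5: bystander: five-petalled dark steel die, about 50 mm across, 45 mm high; origin under its centre
- die4: bystander: four-petalled dark steel die, about 54 mm across, 40 mm high; origin under its centre

How it is judged:
On the way, in this order (a step that is already met when the one before it is completed fails the run):
1. the tabbed plate has been lifted clear of the rack (height (world z) of plate above 0.06 m), for 0.1 s.
2. the tabbed plate stands upright in the slot, neck up, at least 15 mm deep (z of plate in the frame of box between 0.055 and 0.115 m and x of plate in the frame of box between -0.02 and 0.02 m and y of plate in the frame of box between -0.008 and 0.008 m and angle between plate's own z axis and vertical below 0.2 rad), for 0.1 s.
At the end, for the whole second after the job is handed in: the tabbed plate is at rest inside the returns box, its bottom edge less than 45 mm above the box's underside and within the box's walls (so wholly below the slot) (z of plate in the frame of box between 0 and 0.045 m and x of plate in the frame of box between -0.075 and 0.075 m and y of plate in the frame of box between -0.058 and 0.058 m and linear speed of plate below 0.05 m/s); the robot touches nothing.
It fails at once if the plate is pressed on the box with more than 25 N on its way in (its landing on the floor does not count) (contact force between plate and box above 25 N and z of plate in the frame of box above 0.055 m).
It fails at once if the robot presses on the box with more than 25 N (contact force between any of the fingers, the arm and box above 25 N).
It fails at once if another plate is moved from its place in the rack (distance of any of wide_plate, round_plate from where it was at the start of the episode above 0.02 m).
It fails at once if a petal die on the bench is pushed away (distance of any of die5, die4 from where it was at the start of the episode above 0.03 m).
It also fails if it takes over 72 s, if anything falls off the work surface, if the arm or the gripper's body presses on something with over 40 N, if the wrist force passes 120 N, or if a joint passes its speed limit or range.

## Robot

A 6-joint arm with a two-finger parallel gripper is mounted at the origin on the work surface. World frame = base frame: x ahead of the robot, y to its left, z up, the work surface at z = 0. Lengths are in m, angles in rad, forces in N, time in s.
With the tool pointing down it reaches from about 0.4 to 0.825 m from the base axis. Payload 7 kg.
Tool frame: the origin (TCP) lies at the very end of the fingers, on their centre line; the grasp point (between the pads) lies 19 mm behind it; z points along the fingers, y is the line along which they close (so a half turn about z gives the same grasp; the last joint's range is limited). The gripper opens to 88 mm and grips with 3 to 60 N. Pads are 19 mm wide; open, the fingers measure 130 mm over their backs; the gripper's body (78 mm by 193 mm) begins 47 mm behind the grasp point.
Start: joints at [1.519, 0.359, 0.012, 0, -1.224, -0.288], TCP at [0.225, 0.636, 0.227] pointing down, gripper open.
Joint ranges: [-3.07, 3.07], [-1.43, 2.12], [-1.02, 1.25], [-3.03, 1.67], [-3.05, -0], [-3.03, 3.03]. Speed limits (rad/s): [2.39, 2.39, 3.01, 3.14, 3.14, 3.14].

## Interface

Orientations are given as [roll, pitch, yaw] about the fixed x, y, z axes, in that order (R = Rz(yaw) Ry(pitch) Rx(roll)).
In Python, from station import arm gives the robot as it stands.
- The arm moves only by the tool step_arm, never from a script. Its argument "rows" is a list of rows, each a list of 5 numbers: the shift along the world's x, y, z in m, then the turn about the world's z in rad, then the finger opening in m, from 0 to 0.0876. In form: [[x, y, z, spin, gripper], ...]. A call has 1 to 20 rows; each row is the pose to reach, as a shift and turn from the pose commanded when the call began; what a row does not reach only later rows make up. A row lasts 1/10 s, in which the tool goes at most 50 mm and 8.59 degrees, less where a joint would pass 70% of its speed; a pose out of reach is approached as far as the arm can. A call with a gripper value outside its range is refused whole. The fingers move at their own pace and stop on an object; "newtons" is the grip in N (left out, the last holds). Time passes only in rows, so rows that repeat a pose let the fingers close. It gives the time, the measured TCP pose, the force, the opening and the grip force at its end, in the units of the state.
- arm.get_state(): the state, without advancing time (a new reading comes with each control period).
- arm.grab_frame(name): name is "scene" or "top" or "wrist"; returns a dict with "color" (480x640x3 uint8, blue, green, red), "vfov" (degrees; the focal length in pixels is half the picture's height over the tangent of half this angle, whatever the lens; pixels are square), "cx", "cy" (the principal point, pixels), "rvec" (rotation vector, rad) and "tvec" (3), from world to camera coordinates, as OpenCV has them. Camera axes: x right, y down, z forward; pixel columns grow to the right and rows downward; lengths in m; the calibration is good to about 2 mm. A picture is of the moment at which its call begins. There is no depth.
- arm.job_done(): hands the job in; it is judged then, once.
The state is a dict: "t": time; "q": joint angles; "qd": joint speeds; "joint_efforts": joint torques, N m; "eef_pos": TCP position; "ee_rot": TCP orientation; "force": force on the tool from outside, world axes, zero at the start; "moment": the same for the moment, N m; "width": finger opening in m; "gripper_force": force on a finger pad.
Only numpy, scipy, OpenCV 4.12 (cv2) and the standard library are available. Lean on these libraries where they do the work, as an engineer would, in place of code of your own. Each camera call takes 0.05 s, during which the arm holds its last target. There are 200 camera calls.

## Working session

There is one attempt and no reset: what is moved stays moved. The work goes in short steps, Python scripts to look and compute and a tool call to move; the robot and the scene stay as the last step left them, time stands still between calls to the robot, and variables do not carry over. Pictures are saved under pics/ and viewed, at most 10 in all, crops included, and the job is handed in when it is done.

Besides the shell and the picture viewer there is one more tool, called by a JSON object that holds its "api" and its "payload", one argument or row to a line. step_arm: Moves the arm, as the interface text tells. Its arguments: {"type":"object","properties":{"rows":{"type":"array"},"newtons":{"type":"number"}},"required":["rows"]}

```bash
mkdir -p pics; cat > h.py <<'E'
import numpy as np, cv2
from station import arm
def grab(n,f=None):
    d=arm.grab_frame(n)
    if f: cv2.imwrite('pics/'+f,d['color'])
    return d
def cam(d):
    R=cv2.Rodrigues(np.array(d['rvec'],float))[0]; t=np.array(d['tvec'],float).ravel()
    f=240/np.tan(np.radians(d['vfov'])/2); return R,t,f
def proj(d,P):
    R,t,f=cam(d); p=np.atleast_2d(P)@R.T+t
    return np.c_[d['cx']+f*p[:,0]/p[:,2], d['cy']+f*p[:,1]/p[:,2]]
def unp(d,u,v,z):
    R,t,f=cam(d); r=R.T@np.array([(u-d['cx'])/f,(v-d['cy'])/f,1]); c=-R.T@t
    return c+r*(z-c[2])/r[2]
E
python3 - <<'E'
from h import *
import pickle
D={n:grab(n,n+'0.png') for n in('top','scene')}
pickle.dump(D,open('D0.pkl','wb'))
for n in D:
    R,t,f=cam(D[n]);print(n,-R.T@t,f,R[2])
s=arm.get_state();print(s['eef_pos'],s['ee_rot'],s['force'],s['width'],s['t'])
E
```

```text
top [0.45419502 0.03956205 1.09804653] 599.4791558831148 [ 0.11674568 -0.01334211 -0.99307222]
scene [1.1158218  0.36795487 0.89121901] 624.2511710512882 [-0.52158251 -0.33353144 -0.78530788]
[0.22484469 0.63598334 0.22570628] [ 3.14009555e+00 -1.09269785e-04 -3.39895897e-01] [0.39133717 0.62848098 0.36606744] 0.08737621358526788 0.1
```

View pics/top0.png

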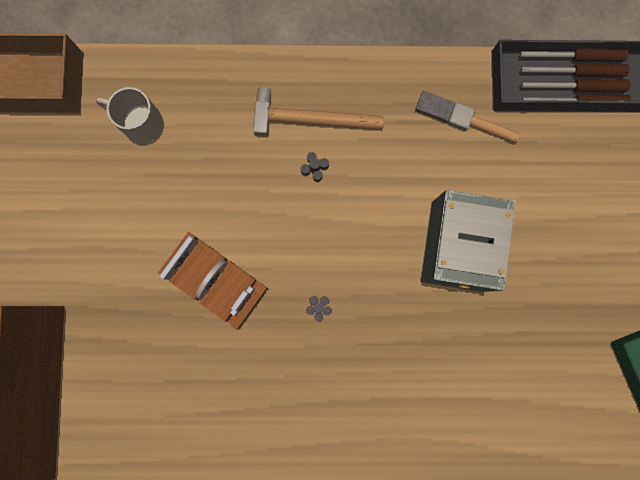

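View pics/scene0.png

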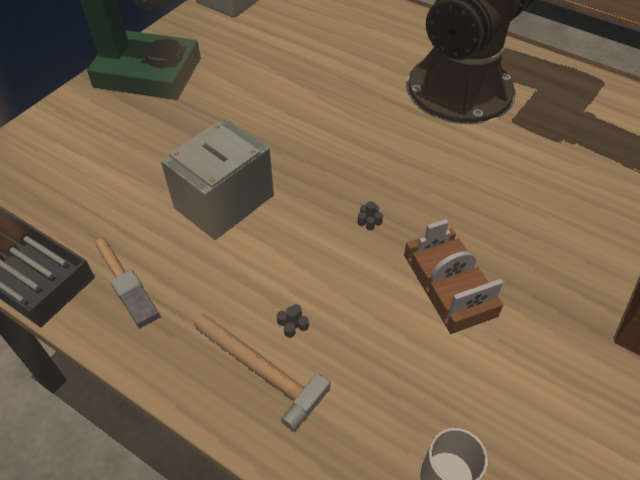

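The top view shows the tabbed plate near (242,301) in the rack's end groove, the box at about (470,240), and its slot from (458,236) to (494,242). I'll enlarge both to measure them.

```bash
python3 - <<'E'
from h import *
import pickle
D=pickle.load(open('D0.pkl','rb'))
def crop(n,x,y,w,h,s): return cv2.resize(D[n]['color'][y:y+h,x:x+w],None,fx=s,fy=s,interpolation=cv2.INTER_CUBIC)
a=np.vstack([np.hstack([crop('top',150,225,130,110,3),crop('top',415,185,130,110,3)]),
 np.hstack([crop('scene',395,215,130,90,3),crop('scene',155,115,130,90,3)])])
print(a.shape);cv2.imwrite('pics/m.png',a)
E
```

```text
(600, 780, 3)
```

View pics/m.png

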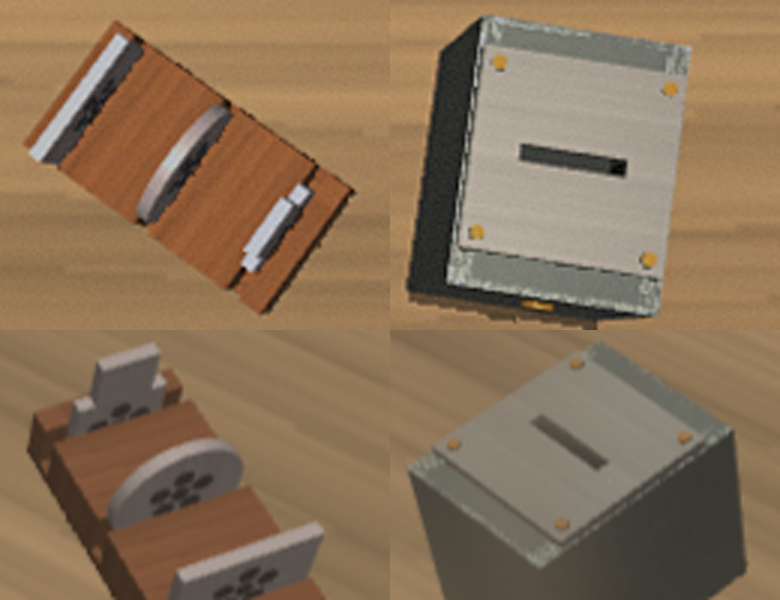

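```bash
python3 - <<'E'
from h import *
import pickle
from scipy.optimize import least_squares as ls
D=pickle.load(open('D0.pkl','rb'));T=D['top'];S=D['scene']
tr=lambda x,y:(150+x/3,225+y/3); tb=lambda x,y:(415+(x-390)/3,185+y/3)
sr=lambda x,y:(395+x/3,215+(y-330)/3); sb=lambda x,y:(155+(x-390)/3,115+(y-330)/3)
def pr(n,pts,z):
    P=[unp(T,*tr(*p),z) if n=='r' else unp(T,*tb(*p),z) for p in pts]; P=np.array(P); print(n,P.round(4).tolist(),'mean',P.mean(0).round(4)); 
    print([ (np.linalg.norm(P[i]-P[i-1]).round(4),np.degrees(np.arctan2(*(P[i]-P[i-1])[1::-1])).round(1)) for i in range(len(P))])
    return P
pr('r',[(113,22),(352,190),(262,313),(27,145)],.038)
pr('b',[(485,15),(692,46),(658,317),(447,284)],.124)
pr('b',[(484,43),(687,75),(661,278),(459,247)],.130)
P=pr('b',[(520,143),(627,160),(626,178),(519,160)],.130)
for q in [(505,0)]:pass
Q=np.array([unp(S,*sb(*p),.13) for p in [(539,415),(608,461),(598,471),(531,425)]]);print('slot scene',Q.mean(0))
Q=np.array([unp(S,*sb(*p),.124) for p in [(600,342),(735,430),(545,567),(410,467)]]);print('box scene',Q.mean(0),Q.round(4).tolist())
# plate top tri
a,b=tr(271,229),sr(127,353)
r=ls(lambda p:np.r_[proj(T,p)[0]-a,proj(S,p)[0]-b],[.4,.3,.09]);print('plate top',r.x,r.fun)
E
```

```text
r [[0.5811, 0.2617, 0.038], [0.4825, 0.1191, 0.038], [0.4111, 0.1704, 0.038], [0.5082, 0.3099, 0.038]] mean [0.4957 0.2153 0.038 ]
[(np.float64(0.0874), np.float64(-33.5)), (np.float64(0.1734), np.float64(-124.7)), (np.float64(0.088), np.float64(144.3)), (np.float64(0.17), np.float64(55.2))]
b [[0.6434, -0.1817, 0.124], [0.6266, -0.2959, 0.124], [0.4777, -0.2721, 0.124], [0.4952, -0.1579, 0.124]] mean [ 0.5607 -0.2269  0.124 ]
[(np.float64(0.1501), np.float64(-9.1)), (np.float64(0.1154), np.float64(-98.3)), (np.float64(0.1508), np.float64(170.9)), (np.float64(0.1156), np.float64(81.3))]
b [[0.6266, -0.1795, 0.13], [0.6095, -0.2905, 0.13], [0.4985, -0.2725, 0.13], [0.5149, -0.1635, 0.13]] mean [ 0.5624 -0.2265  0.13  ]
[(np.float64(0.1129), np.float64(-8.1)), (np.float64(0.1123), np.float64(-98.8)), (np.float64(0.1124), np.float64(170.8)), (np.float64(0.1102), np.float64(81.5))]
b [[0.5716, -0.1979, 0.13], [0.5625, -0.2561, 0.13], [0.5527, -0.2552, 0.13], [0.5623, -0.1972, 0.13]] mean [ 0.5623 -0.2266  0.13  ]
[(np.float64(0.0093), np.float64(-4.7)), (np.float64(0.0589), np.float64(-98.8)), (np.float64(0.0099), np.float64(175.1)), (np.float64(0.0589), np.float64(80.6))]
slot scene [ 0.56083281 -0.22176817  0.13      ]
box scene [ 0.55838681 -0.22079537  0.124     ] [[0.4776, -0.2669, 0.124], [0.494, -0.1522, 0.124], [0.6394, -0.1746, 0.124], [0.6226, -0.2895, 0.124]]
plate top [0.45842437 0.16164817 0.09306036] [-1.29060088  0.56471774 -1.40658548 -0.07858837]
```

{"api": "step_arm", "payload": {
  "rows": [
    [0.233,-0.474,0,-0.265,0.035],
    [0.233,-0.474,0,-0.265,0.035],
    [0.233,-0.474,0,-0.265,0.035],
    [0.233,-0.474,0,-0.265,0.035],
    [0.233,-0.474,0,-0.265,0.035],
    [0.233,-0.474,0,-0.265,0.035],
    [0.233,-0.474,0,-0.265,0.035],
    [0.233,-0.474,0,-0.265,0.035],
    [0.233,-0.474,0,-0.265,0.035],
    [0.233,-0.474,0,-0.265,0.035],
    [0.233,-0.474,0,-0.265,0.035],
    [0.233,-0.474,0,-0.265,0.035],
    [0.233,-0.474,-0.05,-0.265,0.035],
    [0.233,-0.474,-0.08,-0.265,0.035],
    [0.233,-0.474,-0.08,-0.265,0.035],
    [0.233,-0.474,-0.08,-0.265,0.035],
    [0.233,-0.474,-0.08,-0.265,0.035]
  ],
  "newtons": 20
}}

```text
t: 1.8
eef_pos: [0.459, 0.1634, 0.1483]
ee_rot: [-3.139, -0.001, -0.604]
force: [-0.3, -0.1, 0.8]
width: 0.0348
gripper_force: 0.0
```

```bash
python3 - <<'E'
from h import *
d=grab('wrist'); s=arm.get_state(); p=np.array(s['eef_pos'])
a=d['color'].copy()
g=np.radians(-34.7); u=np.array([np.cos(g),np.sin(g),0])
for c,k in(((.4584,.1616,.092),.018),((.4584,.1616,.06),.028)):
    for w in(-1,1):
        q=proj(d,np.array(c)+w*k*u)[0]; cv2.circle(a,tuple(int(v) for v in q),4,(0,255,0),1)
cv2.imwrite('pics/w1.png',a)
R,t,f=cam(d);print(-R.T@t,R[2],p,s['ee_rot'],s['force'],s['t'])
E
```

```text
[0.52259586 0.1177085  0.30775185] [-0.23534661  0.16477468 -0.95784199] [0.45897158 0.16342722 0.14839576] [-3.13879126e+00 -1.06402864e-03 -6.04051286e-01] [-0.43206552  0.2490828   0.58195611] 1.85
```

View pics/w1.png

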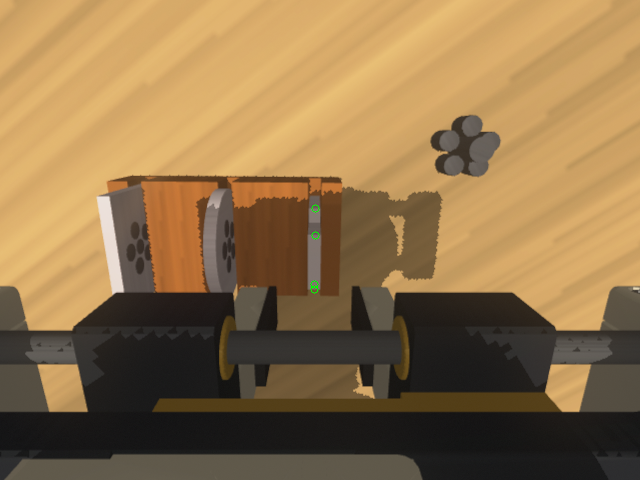

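The wrist view shows the plate's edge at column 315, centred between the fingers. The shoulder's far end seems to be near row 195, where the model says 208. I'll zoom in to measure the shift along the groove.

```bash
python3 - <<'E'
from h import *
d=grab('wrist'); a=d['color']
c=cv2.resize(a[165:305,255:395],None,fx=4,fy=4,interpolation=cv2.INTER_CUBIC)
g=np.radians(-34.7); u=np.array([np.cos(g),np.sin(g),0]); x=np.array([-u[1],u[0],0])
C=np.array([.4957,.2153,0])
def dot(P,col):
    q=proj(d,P)[0]; cv2.circle(c,(int((q[0]-255+.5)*4),int((q[1]-165+.5)*4)),4,col,1); return q
for sx in(-.086,-.071,-.061):
    dot(C+x*sx+u*.045+[0,0,.038],(255,0,0))
for l in(.018,.028):
  print(dot(C-.066*x+l*u+[0,0,.092 if l<.02 else .06],(0,255,0)))
cv2.imwrite('pics/w2.png',c)
E
```

```text
[316.12010059 235.17912751]
[315.98579296 208.75421628]
```

View pics/w2.png

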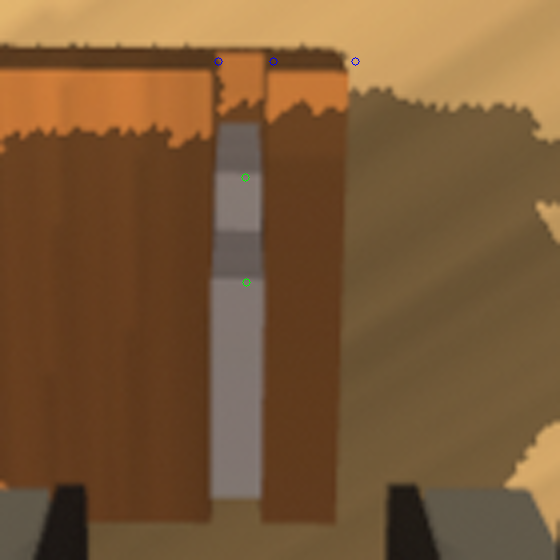

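Zoomed in, the shoulder (row 172) and neck edge (row 278) match the model to about 1 mm. The fingers straddle the plate evenly, so I'll go down and grip.

{"api": "step_arm", "payload": {
  "rows": [
    [0,0,-0.045,0,0.035],
    [0,0,-0.084,0,0.035],
    [0,0,-0.084,0,0.035],
    [0,0,-0.084,0,0.035],
    [0,0,-0.084,0,0.0],
    [0,0,-0.084,0,0.0],
    [0,0,-0.084,0,0.0],
    [0,0,-0.084,0,0.0],
    [0,0,-0.084,0,0.0],
    [0,0,-0.084,0,0.0],
    [0,0,-0.084,0,0.0],
    [0,0,-0.084,0,0.0]
  ],
  "newtons": 25
}}

```text
t: 3.1
eef_pos: [0.4585, 0.1628, 0.0634]
ee_rot: [-3.14, -0.001, -0.604]
force: [-1.1, 0.5, 7.2]
width: 0.008
gripper_force: 25.0
```

{"api": "step_arm", "payload": {
  "rows": [
    [0,0,0.02,0,0.0],
    [0,0,0.07,0,0.0],
    [0,0,0.12,0,0.0],
    [0,0,0.17,0,0.0],
    [0,0,0.17,0,0.0],
    [0.103,-0.387,0.17,-1.12,0.0],
    [0.103,-0.387,0.17,-1.12,0.0],
    [0.103,-0.387,0.17,-1.12,0.0],
    [0.103,-0.387,0.17,-1.12,0.0],
    [0.103,-0.387,0.17,-1.12,0.0],
    [0.103,-0.387,0.17,-1.12,0.0],
    [0.103,-0.387,0.17,-1.12,0.0],
    [0.103,-0.387,0.17,-1.12,0.0],
    [0.103,-0.387,0.17,-1.12,0.0],
    [0.103,-0.387,0.17,-1.12,0.0],
    [0.103,-0.387,0.17,-1.12,0.0],
    [0.103,-0.387,0.17,-1.12,0.0]
  ]
}}

```text
t: 4.8
eef_pos: [0.5609, -0.2235, 0.2328]
ee_rot: [-3.141, 0.0, -1.723]
force: [0.2, 0.5, -0.8]
width: 0.0082
gripper_force: 25.0
```

```bash
python3 - <<'E'
from h import *
import pickle
d=grab('wrist','w3.png'); pickle.dump(d,open('w3.pkl','wb')); s=arm.get_state(); print(s['eef_pos'],s['ee_rot'],s['force'],s['width'],s['t'])
R,t,f=cam(d);print(-R.T@t,f,proj(d,[[.5616,-.2242,.13]]))
E
```

```text
[ 0.56096679 -0.22345022  0.23287829] [-3.14118220e+00  1.51853795e-04 -1.72291918e+00] [-0.48113242  0.29355428  0.21636302] 0.007936320233449376 4.85
[ 0.54865204 -0.30191767  0.39204467] 365.93324044671385 [[312.5017398  243.02954317]]
```

View pics/w3.png

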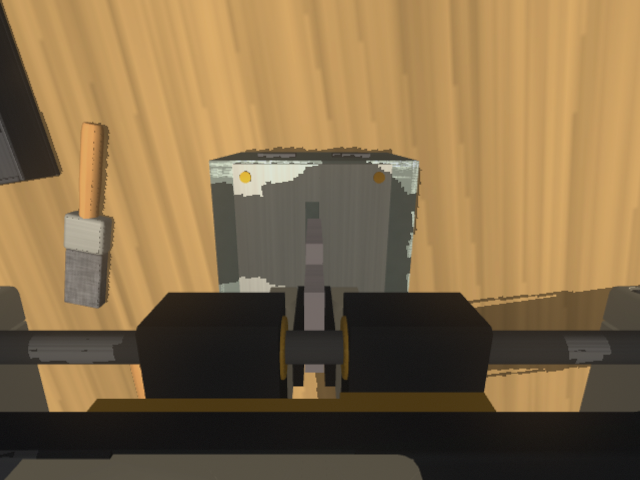

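The wrist view shows the far end of the slot at about (313,203), with the held plate lined up just in front of it. I'll measure the slot's sides and end from brightness profiles.

```bash
python3 - <<'E'
from h import *
import pickle
d=pickle.load(open('w3.pkl','rb')); g=cv2.cvtColor(d['color'],cv2.COLOR_BGR2GRAY).astype(int)
for r in (198,205,209,213,216,224,232,238,250,258,275): print(r,g[r,300:328])
print(g[194:300,313])
s=np.radians(-8.8);x=np.array([np.cos(s),np.sin(s),0]);y=np.array([-x[1],x[0],0])
for n,c in(('model top',(.5623,-.2266,.13)),('scene',(.5608,-.2218,.13))):
    print(n,proj(d,[np.array(c)+ .0295*y*k+.005*x*j for k in(1,-1) for j in(-1,1)]).round(1).tolist())
e=np.array([.56097,-.22345,.2329]);s=-1.72292
u=np.array([-np.cos(s),-np.sin(s),0]);v=np.array([np.sin(s),-np.cos(s),0])
for k,z in((.028,-.0554),(.028,-.0034),(.018,-.0034),(.018,.0286)):
    for w in(1,-1): print(k,z,w,proj(d,[e+u*k*w+v*.004*j+[0,0,z] for j in(-1,1)]).round(1).tolist())
E
```

```text
198 [97 97 98 98 99 97 96 96 98 98 97 96 97 98 99 99 98 98 97 96 95 94 94 94
 94 95 96 96]
205 [98 97 98 98 98 80 74 76 76 76 75 75 75 75 75 75 74 75 73 90 95 94 93 94
 94 95 95 96]
209 [96 97 97 98 98 85 76 74 74 75 74 75 76 76 76 76 75 74 73 90 94 94 93 94
 94 93 94 95]
213 [97 98 97 98 98 85 76 75 75 74 75 75 74 74 74 75 74 74 72 89 94 94 93 93
 94 94 95 96]
216 [97 97 98 97 98 85 76 75 75 75 75 75 73 73 73 72 73 73 72 90 94 94 93 94
 93 94 95 95]
224 [96 97 97 97 96 83 77 83 86 86 86 87 87 86 86 86 86 86 86 87 86 90 93 94
 93 93 94 93]
232 [96 97 96 97 96 83 82 86 86 85 85 87 86 86 87 86 86 87 86 86 86 87 91 93
 93 93 94 94]
238 [95 96 97 96 95 85 82 85 85 84 84 84 84 84 83 84 84 85 84 84 84 84 88 91
 91 92 93 94]
250 [ 95  96  96  97  96  95 106 110 110 110 111 110 111 110 110 110 111 110
 110 110 110 110 107  96  92  92  92  93]
258 [ 94  96  97  97  95 101 108 110 110 109 110 110 110 110 110 110 110 110
 110 110 110 110 107  95  91  92  92  92]
275 [93 94 96 96 92 84 83 83 83 83 83 83 83 83 83 83 82 82 83 82 83 82 82 87
 90 91 91 90]
[ 98  99  99  99  98  98  98  92  79  75  7
[... 227 characters left out ...]
9 109 109 108  98  85
  84  84  85  85  84  84  84  83  82  83  85  85  86  84  85  85  83  84
  84  83  83  83  82  81  82  82  92 107 106 107 106 107 108 107]
model top [[317.6, 276.9], [304.6, 276.9], [317.9, 200.9], [304.1, 200.9]]
scene [[320.5, 282.4], [307.5, 282.4], [321.0, 207.1], [307.2, 207.1]]
0.028 -0.0554 1 [[307.3, 306.7], [319.7, 306.7]]
0.028 -0.0554 -1 [[306.7, 222.2], [320.0, 222.2]]
0.028 -0.0034 1 [[305.6, 353.0], [321.2, 353.0]]
0.028 -0.0034 -1 [[304.7, 248.3], [321.8, 248.3]]
0.018 -0.0034 1 [[305.4, 335.7], [321.3, 335.6]]
0.018 -0.0034 -1 [[304.8, 268.4], [321.7, 268.4]]
0.018 0.0286 1 [[303.7, 376.2], [322.9, 376.2]]
0.018 0.0286 -1 [[302.9, 297.5], [323.4, 297.5]]
```

The slot's centre is about (0.5617, -0.2261). The plate sits 2.6 mm towards the box's -y in the grip, so it needs about 1.3 mm in x. Going down to just above the cover.

{"api": "step_arm", "payload": {
  "rows": [
    [0.0013,-0.0002,-0.02,0,0.0],
    [0.0013,-0.0002,-0.04,0,0.0],
    [0.0013,-0.0002,-0.043,0,0.0],
    [0.0013,-0.0002,-0.043,0,0.0],
    [0.0013,-0.0002,-0.043,0,0.0]
  ]
}}

```text
t: 5.35
eef_pos: [0.563, -0.2246, 0.1908]
ee_rot: [-3.14, -0.0, -1.724]
force: [0.1, -0.8, -0.3]
width: 0.0078
gripper_force: 25.0
```

{"api": "step_arm", "payload": {
  "rows": [
    [0,0,-0.002,0,0.0],
    [0,0,-0.004,0,0.0],
    [0,0,-0.005,0,0.0],
    [0,0,-0.006,0,0.0],
    [0,0,-0.006,0,0.0]
  ]
}}

```text
t: 5.85
eef_pos: [0.5622, -0.2249, 0.1834]
ee_rot: [3.141, 0.0, -1.725]
force: [-0.3, -1.0, -0.6]
width: 0.0079
gripper_force: 25.0
```

{"api": "step_arm", "payload": {
  "rows": [
    [0,0,-0.001,0,0.0],
    [0,0,-0.002,0,0.0],
    [0,0,-0.003,0,0.0],
    [0,0,-0.003,0,0.0]
  ]
}}

```text
t: 6.25
eef_pos: [0.5622, -0.2248, 0.1803]
ee_rot: [3.141, 0.0, -1.725]
force: [-0.2, 0.6, -1.5]
width: 0.0078
gripper_force: 25.0
```

{"api": "step_arm", "payload": {
  "rows": [
    [0,0,-0.001,0,0.0],
    [0,0,-0.002,0,0.0],
    [0,0,-0.003,0,0.0],
    [0,0,-0.004,0,0.0],
    [0,0,-0.004,0,0.0]
  ]
}}

```text
t: 6.75
eef_pos: [0.5622, -0.2248, 0.1764]
ee_rot: [3.141, -0.0, -1.725]
force: [0.9, 0.2, -0.8]
width: 0.008
gripper_force: 25.0
```

In the slot: the plate's bottom is about 9 mm below the cover's top with no contact force. The rollers come next.

{"api": "step_arm", "payload": {
  "rows": [
    [0,0,-0.002,0,0.0],
    [0,0,-0.004,0,0.0],
    [0,0,-0.006,0,0.0],
    [0,0,-0.008,0,0.0],
    [0,0,-0.009,0,0.0],
    [0,0,-0.009,0,0.0]
  ]
}}

```text
t: 7.35
eef_pos: [0.5631, -0.2248, 0.1684]
ee_rot: [-3.14, -0.0, -1.724]
force: [-0.1, 2.2, 5.7]
width: 0.0079
gripper_force: 25.0
```

{"api": "step_arm", "payload": {
  "rows": [
    [0,0,-0.001,0,0.0],
    [0,0,-0.002,0,0.0],
    [0,0,-0.003,0,0.0],
    [0,0,-0.004,0,0.0]
  ]
}}

```text
t: 7.75
eef_pos: [0.5631, -0.2251, 0.1647]
ee_rot: [-3.139, -0.001, -1.724]
force: [0.2, 2.1, 5.2]
width: 0.0081
gripper_force: 25.0
```

{"api": "step_arm", "payload": {
  "rows": [
    [0,0,-0.002,0,0.0],
    [0,0,-0.004,0,0.0],
    [0,0,-0.006,0,0.0],
    [0,0,-0.008,0,0.0],
    [0,0,-0.01,0,0.0],
    [0,0,-0.01,0,0.0]
  ]
}}

```text
t: 8.35
eef_pos: [0.5624, -0.2248, 0.1533]
ee_rot: [-3.142, 0.0, -1.725]
force: [0.7, -0.3, 3.5]
width: 0.0078
gripper_force: 25.0
```

{"api": "step_arm", "payload": {
  "rows": [
    [0,0,-0.002,0,0.0],
    [0,0,-0.004,0,0.0],
    [0,0,-0.006,0,0.0],
    [0,0,-0.008,0,0.0],
    [0,0,-0.01,0,0.0],
    [0,0,-0.01,0,0.0]
  ]
}}

```text
t: 8.95
eef_pos: [0.5621, -0.2248, 0.1431]
ee_rot: [3.141, 0.0, -1.725]
force: [0.2, 2.2, 2.0]
width: 0.0078
gripper_force: 25.0
```

{"api": "step_arm", "payload": {
  "rows": [
    [0,0,-0.002,0,0.0],
    [0,0,-0.004,0,0.0],
    [0,0,-0.006,0,0.0],
    [0,0,-0.006,0,0.0]
  ]
}}

```text
t: 9.35
eef_pos: [0.5623, -0.2248, 0.1372]
ee_rot: [3.141, 0.0, -1.725]
force: [1.8, 0.6, 2.4]
width: 0.0083
gripper_force: 25.0
```

{"api": "step_arm", "payload": {
  "rows": [
    [0,0,0,0,0.03],
    [0,0,0,0,0.03],
    [0,0,0,0,0.03],
    [0,0,0,0,0.03],
    [0,0,0.02,0,0.03],
    [0,0,0.045,0,0.03],
    [0,0,0.045,0,0.0],
    [0,0,0.045,0,0.0],
    [0,0,0.045,0,0.0],
    [0,0,0.045,0,0.0],
    [0,0,0.045,0,0.0]
  ]
}}

```text
t: 10.45
eef_pos: [0.5619, -0.2248, 0.1819]
ee_rot: [3.14, -0.0, -1.725]
force: [-0.0, 1.0, -0.6]
width: 0.001
gripper_force: 0.0
```

```bash
python3 - <<'E'
from h import *
d=grab('scene'); w=grab('wrist')
c=cv2.resize(d['color'][60:210,130:330],None,fx=2.5,fy=2.5); e=w['color'][140:400,180:470]
h=np.zeros((375,500+290,3),np.uint8);h[:,:500]=c;h[:260,500:]=e
cv2.imwrite('pics/s1.png',h)
E
```

```text
(no output)
```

View pics/s1.png

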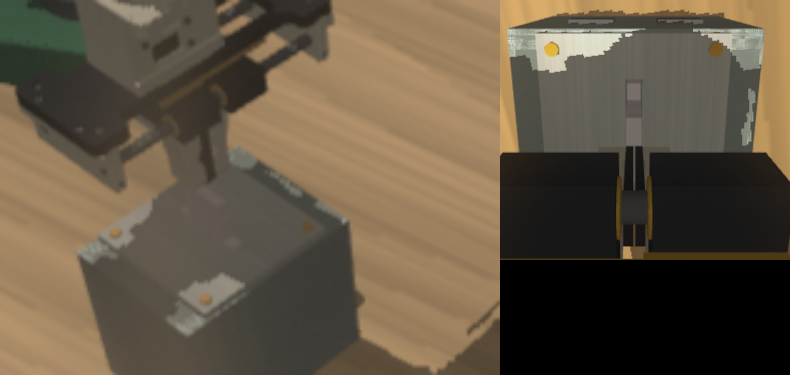

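The plate stands in the slot, held by the rollers, with the closed fingers above its neck. I'll push down on the neck, shifted 2.5 mm to the plate's middle.

{"api": "step_arm", "payload": {
  "rows": [
    [-0.0004,-0.0025,-0.005,0,0.0],
    [-0.0004,-0.0025,-0.012,0,0.0],
    [-0.0004,-0.0025,-0.014,0,0.0],
    [-0.0004,-0.0025,-0.016,0,0.0],
    [-0.0004,-0.0025,-0.018,0,0.0],
    [-0.0004,-0.0025,-0.02,0,0.0]
  ]
}}

```text
t: 11.15
eef_pos: [0.5625, -0.2275, 0.1632]
ee_rot: [-3.14, -0.0, -1.724]
force: [-0.2, -0.3, 4.5]
width: 0.0008
gripper_force: 2.2
```

{"api": "step_arm", "payload": {
  "rows": [
    [0,0,-0.002,0,0.0],
    [0,0,-0.004,0,0.0],
    [0,0,-0.006,0,0.0],
    [0,0,-0.008,0,0.0],
    [0,0,-0.008,0,0.0]
  ]
}}

```text
t: 11.65
eef_pos: [0.5617, -0.2273, 0.1542]
ee_rot: [3.141, 0.0, -1.725]
force: [0.3, -0.3, 3.3]
width: 0.0005
gripper_force: 1.8
```

Pushing works at about 4 N. I'll go on to about 8 mm above the cover.

{"api": "step_arm", "payload": {
  "rows": [
    [0,0,-0.002,0,0.0],
    [0,0,-0.004,0,0.0],
    [0,0,-0.006,0,0.0],
    [0,0,-0.008,0,0.0],
    [0,0,-0.01,0,0.0],
    [0,0,-0.012,0,0.0],
    [0,0,-0.014,0,0.0],
    [0,0,-0.016,0,0.0],
    [0,0,-0.016,0,0.0]
  ]
}}

```text
t: 12.55
eef_pos: [0.5611, -0.2271, 0.1374]
ee_rot: [3.14, 0.0, -1.725]
force: [0.0, 0.2, 0.4]
width: 0.0003
gripper_force: 0.0
```

{"api": "step_arm", "payload": {
  "rows": [
    [0,0,0.05,0,0.0],
    [0,0,0.1,0,0.0],
    [0,0,0.14,0,0.0],
    [0,0,0.14,0,0.0],
    [-0.05,0.1,0.14,0,0.0],
    [-0.1,0.2,0.14,0,0.0],
    [-0.1,0.2,0.14,0,0.0],
    [-0.1,0.2,0.14,0,0.0],
    [-0.1,0.2,0.14,0,0.0],
    [-0.1,0.2,0.14,0,0.0],
    [-0.1,0.2,0.14,0,0.0]
  ]
}}

```text
t: 13.65
eef_pos: [0.4617, -0.0268, 0.2786]
ee_rot: [-3.141, 0.0, -1.723]
force: [0.5, 0.2, 0.6]
width: 0.0003
gripper_force: 0.0
```

```bash
python3 - <<'E'
from h import *
d=grab('scene'); w=grab('top')
c=cv2.resize(d['color'][100:250,140:300],None,fx=2.5,fy=2.5); e=cv2.resize(w['color'][175:300,415:530],None,fx=3,fy=3)
cv2.imwrite('pics/s2.png',np.hstack([c,e]))
s=arm.get_state();print(s['eef_pos'],s['t'])
E
```

```text
[ 0.46205518 -0.02771228  0.27833093] 13.75
```

View pics/s2.png

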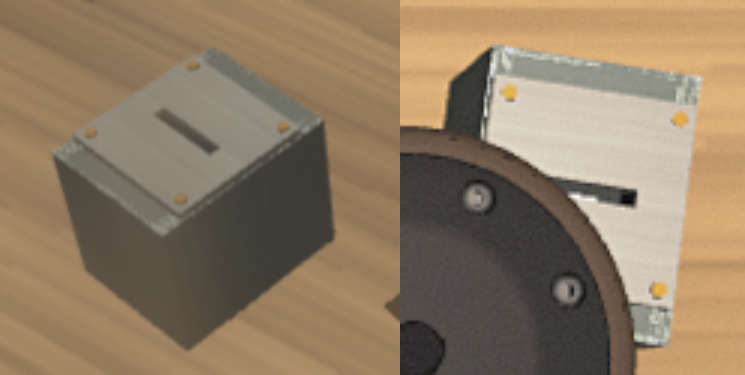

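The slot is empty with nothing sticking out, so the plate has dropped into the box. The arm is clear, so I'll hand in.

```bash
python3 -c "
from station import arm
print(arm.job_done())"
```

```text
the job is handed in; nothing more can be done
None
```

The tabbed plate went through the slot, neck up, and dropped into the returns box; I handed the job in at about 14 s, box-contact readings stayed under 6 N, and the final pictures show an empty slot, but the verdict wasn't shown and I didn't re-check the other plates or dies.

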